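Purge the parts feeder: three turns of the crank

TASK

Someone left the tweezer case on the closed lid of the blue bin: lay it the right way up on the floor of the steel tool tray, then press the release button beside the lid so that the lid springs fully open. After that purge the empty feeder: turn its crank clockwise (seen from above) up to the index rib and from there exactly three full turns more, stop with the cup in line with the rib and do not overrun. Leave everything else on the desk where it is, the lid open, and nothing touched.

Things in the scene. Friction and masses are not known exactly. Their poses are not given: they have to be found in the camera images.
- feeder: hand-cranked parts feeder fixed to the desk: an aluminium housing 170 x 170 mm with a round steel deck on top at 100 mm height. Origin on the desk, straight below the vertical crank axis. A galvanised chute slopes from its +y side down to the bin, at most 130 mm above the desk; the index rib is on its -x side. It stands at a different place and yaw each time.
- index_rib (a point): middle of the index rib, a dark steel bar 55 x 10 mm pointing radially over the edge of the deck on the feeder's -x side, 103 mm from the crank axis, its top 106 mm above the desk (the only mark; there is no counter)
- crank (a joint): angle of the crank in rad, growing clockwise seen from above, counted on over several turns; 0 = cup in line with the index rib for the first time. Starts somewhere between -2.6 and -0.5, i.e. short of the rib. In the feeder's frame the cup centre is at (-75 cos q, +75 sin q) mm. Stiff: stays where it is left, needs about 3 N at the cup to turn. End stops only far away (-3 and 27 rad).
- cup (a point): centre of the mouth of the black rubber cup that is the crank's handle, open at the top, 75 mm from the axis; mouth 172 mm above the desk. Inside 58 mm diameter at the mouth (54 mm at the bottom), 34 mm deep, wall 7 mm, outside 72 mm. It does not spin on the arm. Closed fingertips fit in and can push it round. The steel hub on the axis is 28 mm in diameter, its top 142 mm above the desk.
- bin: blue plastic bin fixed to the desk, 160 (x) x 140 (y) x 65 mm high, origin at the centre of its underside, with a grey latch block 150 x 50 x 60 mm high along its +y side
- lid (a joint): opening angle of the bin's flat blue lid in rad: 0 closed and latched, 1.75 fully open at its stop. Hinged along the bin's +x rim, 69 mm above the desk; closed, its top lies 72 mm above the desk and it reaches 164 mm towards the bin's -x. A spring throws it open (in about half a second) once unlatched and holds it open; its free edge sweeps up to about 235 mm above the desk.
- lid_edge (a point): middle of the lid's free edge, on its upper face
- release (a joint): travel of the release button in m: 0 up, 0.008 fully down; it presses straight down, 6 N at the bottom, and springs back. The lid unlatches at about 0.004; press it fully.
- release_top (a point): centre of the top face of the round steel release button, 32 mm diameter, on the latch block beside the lid, 84 mm above the desk when up
- case: closed chrome steel tweezer case, flat rounded bar 110 (x) x 36 (y) x 18 mm high, 60 to 130 g; origin at the centre of its underside, z up. Lies flat on the bin's lid, roughly along the bin's y.
- tray_in (a point): centre of the inner floor of the steel tool tray fixed to the desk: inside 192 (x) x 132 (y) mm, floor 4 mm above the desk, rim 22 mm above the desk
- capacitor: bystander: green ceramic power capacitor standing on the desk, round, 60 mm diameter, 48 mm high; origin at the centre of its underside
- stylus: bystander: wooden stylus lying on the desk, 150 mm long along its x, 10 mm thick
- spool: bystander: aluminium spool standing upright, 64 mm diameter, 50 mm high; origin at the centre of its underside
- bottle: bystander: bottle standing upright, 44 mm diameter, 110 mm high; origin at the centre of its underside
- heatsink: bystander: finned aluminium heat sink 66 x 50 x 36 mm; origin at the centre of its underside
- screwdriver: bystander: screwdriver lying along its x, 170 mm long, about 30 mm thick
- meter: bystander: hand-held meter lying flat, 85 x 160 x 36 mm; origin at the centre of its underside
Not all that is in view belongs to the job. What is meant by the case is not orange, and is the larger of those in its own colour.

How it is judged:
By the outcome, as a careful person would: the job done as asked, in the order asked, and still so for the second after the job is handed in, with the robot touching nothing.
It also fails if it takes over 72 s, if anything falls off the work surface, if the arm or the gripper's body presses on something with over 40 N, if the wrist force passes 120 N, or if a joint passes its speed limit or range.

ROBOT

A 6-joint arm with a two-finger parallel gripper is mounted at the origin on the work surface. World frame = base frame: x ahead of the robot, y to its left, z up, the work surface at z = 0. Lengths are in m, angles in degrees, forces in N, time in s.
With the tool pointing down it reaches from about 0.4 to 0.825 m from the base axis. Payload 7 kg.
Tool frame: the origin (TCP) lies on the front face of the gripper's body, between the roots of the fingers; the fingertips stand 66 mm ahead of it and the grasp point (between the pads) lies 47 mm ahead of it; z points along the fingers, y is the line along which they close (so a half turn about z gives the same grasp; the last joint's range is limited). The gripper opens to 88 mm and grips with 3 to 60 N. Pads are 19 mm wide; open, the fingers measure 130 mm over their backs; the gripper's body (78 mm by 193 mm) begins 47 mm behind the grasp point.
Start: joints at [-48.008, 20.546, 0.682, 0, -70.136, -16.507], TCP at [0.29, -0.609, 0.292] pointing down, gripper open.
Joint ranges: [-176.03, 176.03], [-82.01, 121.73], [-58.28, 71.71], [-173.87, 95.51], [-174.79, -0.11], [-173.66, 173.66]. Speed limits (degrees/s): [136.94, 136.94, 172.46, 180, 180, 180].

INTERFACE

Orientations are given as [roll, pitch, yaw] about the fixed x, y, z axes, in that order (R = Rz(yaw) Ry(pitch) Rx(roll)).
In Python, from plant import ctrl gives the robot as it stands.
- The arm moves only by the tool send_rows, never from a script. Its argument "deltas" is a list of rows, each a list of 2 entries, a list of its own where there are three numbers: the shift along the tool's x, y, z each as a share of 800 mm, from -1 to 1, then the turn about the tool's z as a share of 90 degrees, from -1 to 1. A call has exactly 5 rows; each row is the pose to reach, as a shift and turn from the pose commanded when the call began, along the tool's axes at that moment; what a row does not reach only later rows make up. A row lasts 1/12 s, in which the tool goes at most 41.7 mm and 7.16 degrees, less where a joint would pass 70% of its speed; a pose out of reach is approached as far as the arm can. A call with a number of a shift or a turn outside -1 to 1 is refused whole. A call with a gripper value outside its range is refused whole. "gripper" is the opening, from 0 (shut) to 1 (fully open), set as the call begins (left out, the last holds). The fingers move at their own pace and stop on an object; the grip force is fixed at half the most. Time passes only in rows, so rows that repeat a pose let the fingers close, or fill a call up. It gives the time, the measured TCP pose, the force, the opening and the grip force at its end, in the units of the state.
- ctrl.get_obs(): the state, without advancing time (a new reading comes with each control period).
- ctrl.snapshot(name): name is "side" or "top"; returns a dict with "color" (400x640x3 uint8, red, green, blue), "vertical_fov" (degrees; the focal length in pixels is half the picture's height over the tangent of half this angle, whatever the lens; pixels are square), "cx", "cy" (the principal point, pixels), "k1" (the pictures are not rectified: a ray, as slopes to the right and down, at radius r is drawn at 1 + k1 r^2 times it, then the intrinsics apply), "rvec" (rotation vector, rad) and "tvec" (3), from world to camera coordinates, as OpenCV has them. Camera axes: x right, y down, z forward; pixel columns grow to the right and rows downward; lengths in m; the calibration is good to about 2 mm. A picture is of the moment at which its call begins. There is no depth.
- ctrl.close_job(): hands the job in; it is judged then, once.
Trained networks look in a picture, given as the dict that the camera call returned (one of the last four; its "shot" number tells which), for a name from the list of things; names that differ only in an ending like _2 or _b are one class to them, and where a whole thing is asked for, a point or a joint stands for the part that bears it (a point fixed in the world has none). Each returns a list of dicts, best first, with "conf" (0 to 1); they miss things now and then, are a little off and sometimes report something else, mostly with a low value. They report only what shows in the picture. A call takes as long as a camera call. They do not tell look-alikes from the thing itself.
- ctrl.boxes_of(picture, thing): "xy" ([column, row] as shares, 0 to 1, of the picture: columns of its width, rows of its height, amid what is visible of it).
- ctrl.cut_out(picture, thing): "pixels" (400x640 bool, what is visible of it) and "xy" ([column, row] as shares, 0 to 1, of the picture: columns of its width, rows of its height, amid what is visible of it).
The state is a dict: "clock": time; "joint_pos": joint angles; "qvel": joint speeds; "tau": joint torques, N m; "tool_pos": TCP position; "orientation": TCP orientation; "force": force on the tool from outside, world axes, zero at the start; "moment": the same for the moment, N m; "opening": finger opening in m; "gripper_force": force on a finger pad.
Only numpy, scipy, OpenCV 4.12 (cv2) and the standard library are available. Lean on these libraries where they do the work, as an engineer would, in place of code of your own. Each camera call takes 0.05 s, during which the arm holds its last target. There are 200 camera calls.

## Working session

There is one attempt and no reset: what is moved stays moved. The work goes in short steps, Python scripts to look and compute and a tool call to move; the robot and the scene stay as the last step left them, time stands still between calls to the robot, and variables do not carry over. Pictures are saved under pics/ and viewed, at most 10 in all, crops included, and the job is handed in when it is done.

Besides the shell and the picture viewer there is one more tool, called after "Request:" by a JSON object that holds its "method" and its "body", one argument or row to a line. send_rows: Moves the arm, as the interface text tells. Shift numbers are shares of 800 mm and turn numbers shares of 90 degrees, none past 1 either way. Its arguments: {"type":"object","properties":{"deltas":{"type":"array","items":{"type":"array"}},"gripper":{"type":"number"}},"required":["deltas"]}

```bash
ls; mkdir -p pics; cat > h.py <<'E'
import numpy as np, cv2
from plant import ctrl
def cam(p):
    f=200/np.tan(np.radians(p["vertical_fov"])/2)
    R=cv2.Rodrigues(np.array(p["rvec"],float))[0]; return f,R,np.array(p["tvec"],float).ravel()
def proj(p,X):
    f,R,t=cam(p); c=np.atleast_2d(X)@R.T+t; s=c[:,:2]/c[:,2:]
    r2=(s**2).sum(1,keepdims=True); return s*(1+p["k1"]*r2)*f+[p["cx"],p["cy"]]
def ray(p,uv):
    f,R,t=cam(p); d=(np.atleast_2d(uv)-[p["cx"],p["cy"]])/f; s=d.copy()
    for _ in range(30): s=d/(1+p["k1"]*(s**2).sum(1,keepdims=True))
    return -R.T@t, np.c_[s,np.ones(len(s))]@R
def atz(p,uv,z):
    o,d=ray(p,uv); return o+d*((z-o[2])/d[:,2:])
def save(p,n): cv2.imwrite(f"pics/{n}.png",p["color"][:,:,::-1])
E
python3 - <<'E'
from h import *
o=ctrl.get_obs(); print(o)
for n in("top","side"):
    p=ctrl.snapshot(n); save(p,n+"0"); print(n,p["vertical_fov"],p["k1"],ray(p,[320,200]))
    for t in "feeder index_rib crank cup bin lid lid_edge release release_top case tray_in capacitor stylus spool bottle heatsink screwdriver meter".split():
        try:
            print(t,[(np.round(np.array(b["xy"])*[640,400],1).tolist(),round(b["conf"],2)) for b in ctrl.boxes_of(p,t)][:4])
        except Exception as e: print(t,e)
E
```

```text
pics
{'clock': 0.0, 'joint_pos': array([-4.80087353e+01,  2.05909738e+01,  6.34278176e-01, -2.16526067e-02,
       -7.01375113e+01, -1.65067659e+01]), 'qvel': array([-0.03189989, -0.08145075,  0.04594453, -0.06826855,  0.0396017 ,
       -0.00348899]), 'tau': array([ 4.31809076e-05, -5.82713163e+01,  2.93057388e+01,  6.99725837e+00,
        6.95041599e-03, -1.42190734e-04]), 'tool_pos': array([ 0.29024952, -0.60897674,  0.29122683]), 'orientation': array([ 1.79903892e+02, -7.25363522e-03, -1.54522869e+02]), 'force': array([-0.06444739, -0.37369093,  0.09906131]), 'moment': array([0.01714587, 0.03387578, 0.01399435]), 'gripper_force': 0.0, 'opening': 0.08763503197975504}
top 44.22462450175261 -0.09297358841211395 (array([0.27199329, 0.00409694, 1.60440819]), array([[ 0.17836628, -0.03335131, -0.98344428]]))
feeder [([380.2, 209.0], 0.73)]
index_rib [([380.5, 208.7], 0.89)]
crank [([408.1, 193.9], 0.67)]
cup [([407.4, 197.1], 0.81), ([317.8, 240.1], 0.52), ([310.8, 207.5], 0.29)]
bin [([301.1, 190.8], 0.69)]
lid [([310.7, 199.4], 0.65)]
lid_edge [([311.2, 205.2], 0.56)]
release [([301.
[... 805 characters left out ...]
up [([348.0, 153.3], 0.61)]
bin [([296.1, 233.6], 0.78), ([307.7, 216.4], 0.32)]
lid [([315.0, 223.6], 0.66), ([349.5, 149.5], 0.61)]
lid_edge [([312.1, 220.0], 0.68)]
release [([292.4, 235.9], 0.64)]
release_top [([358.8, 225.0], 0.57), ([293.3, 238.1], 0.42)]
case [([309.0, 215.0], 0.77), ([310.6, 295.6], 0.74), ([255.2, 222.4], 0.65)]
tray_in [([260.8, 356.0], 0.71), ([398.9, 188.0], 0.52), ([292.3, 236.8], 0.43)]
capacitor [([357.7, 222.9], 0.68)]
stylus [([337.4, 251.8], 0.71)]
spool [([372.0, 163.2], 0.69)]
bottle [([296.3, 184.3], 0.78)]
heatsink [([347.1, 181.9], 0.64), ([268.5, 259.8], 0.57), ([292.6, 238.4], 0.29)]
screwdriver [([399.7, 190.2], 0.49)]
meter [([202.1, 282.7], 0.61)]
```

```bash
python3 - <<'E'
import cv2
t=cv2.imread("pics/top0.png")[120:280,150:460]; cv2.imwrite("pics/top0c.png",cv2.resize(t,(800,413),interpolation=cv2.INTER_CUBIC))
t=cv2.imread("pics/side0.png")[120:400,180:440]; cv2.imwrite("pics/side0c.png",cv2.resize(t,None,fx=2.14,fy=2.14,interpolation=cv2.INTER_CUBIC)[:600])
E
```

```text
(no output)
```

View pics/top0c.png

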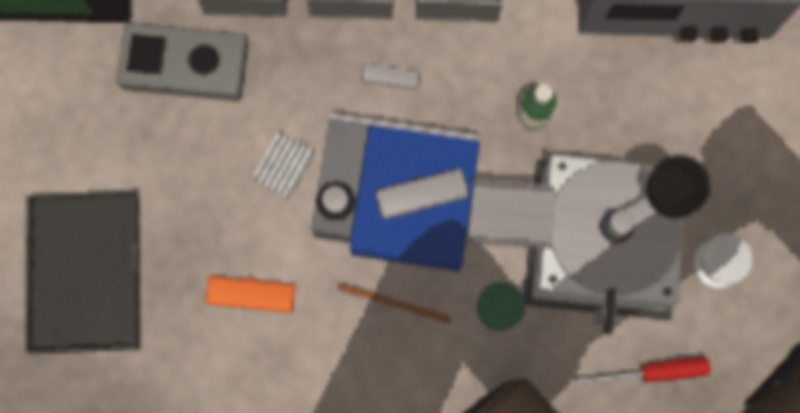

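View pics/side0c.png

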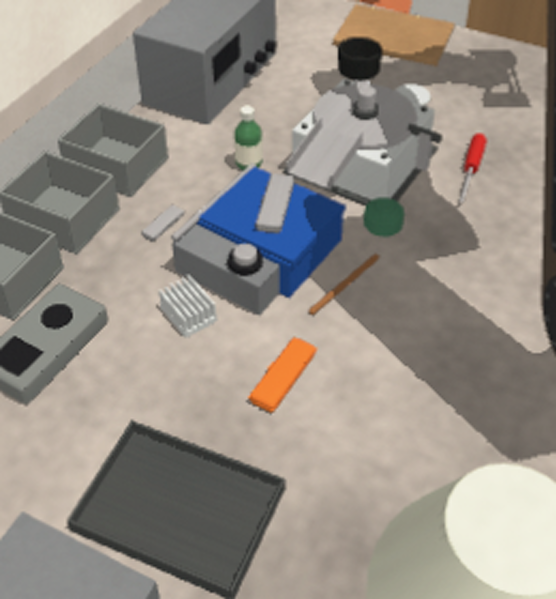

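The top view shows the bin's lid with the chrome case at crop (421,193), the button at (335,200), the tray at (83,270), the feeder hub at (620,222), the cup at (677,187), and the rib at (610,310). The smaller grey case at (390,75) and the orange one are decoys. Next I fit the poses from masks.

```bash
cat >> h.py <<'E'
from scipy.optimize import minimize
def box(sx,sy,z0,z1): return np.array([[a*sx/2,b*sy/2,z] for a in(-1,1) for b in(-1,1) for z in(z0,z1)])
def cyl(r,z0,z1):
    a=np.linspace(0,2*np.pi,40,endpoint=False); return np.vstack([np.c_[r*np.cos(a),r*np.sin(a),0*a+z] for z in(z0,z1)])
def place(M,q):
    c,s=np.cos(q[2]),np.sin(q[2]); return M@np.array([[c,s,0],[-s,c,0],[0,0,1]])+[q[0],q[1],0]
def cost(q,M,views):
    e=0
    for p,m in views:
        S=4; uv=proj(p,place(M,q)); h=cv2.convexHull(((uv+.5)*S).astype(np.float32)).round().astype(np.int32)
        im=np.zeros((1600,2560),np.uint8); cv2.fillConvexPoly(im,h,1)
        im=cv2.resize(im.astype(np.float32),(640,400),interpolation=cv2.INTER_AREA)
        e+=np.abs(im-m).sum()/m.sum()
    return e
def fit(M,views,q0,yaw=True,d=.01):
    best=None
    n=3 if yaw else 2
    f=lambda v:cost(list(v)+[0]*(3-n),M,views)
    sx=np.vstack([q0[:n]]+[np.array(q0[:n])+np.eye(3)[i][:n]*(d if i<2 else .15) for i in range(n)])
    r=minimize(f,q0[:n],method="Nelder-Mead",options=dict(initial_simplex=sx,xatol=2e-4,fatol=1e-4))
    return r.x,r.fun
E
python3 - <<'E'
from h import *
T=ctrl.snapshot("top");S=ctrl.snapshot("side")
import pickle; P={}
for t in "case cup tray_in lid bin release_top index_rib crank feeder".split():
    for n,p in(("T",T),("S",S)):
        for i,b in enumerate(ctrl.cut_out(p,t)[:3]):
            m=np.array(b["pixels"]); P[t,n,i]=m; xs=np.where(m)
            print(t,n,i,round(b["conf"],2),np.round(np.array(b["xy"])*[640,400],1),m.sum(),xs[1].min(),xs[1].max(),xs[0].min(),xs[0].max())
pickle.dump((T,S,P),open("p0.pkl","wb"))
E
```

```text
case T 0 0.76 [314.1 196.4] 403 296 330 185 203
case T 1 0.71 [297.9 147.7] 132 291 311 145 153
case T 2 0.69 [250.7 232.1] 445 229 264 226 241
case S 0 0.66 [306.3 215.8] 332 300 317 201 227
case S 1 0.58 [310.6 294.5] 524 296 327 278 312
case S 2 0.44 [254.8 224.7] 158 247 266 216 231
cup T 0 0.66 [406.5 196.8] 542 386 423 181 209
cup S 0 0.46 [351.6 182.6] 3318 314 385 136 215
cup S 1 0.45 [298.1 234.9] 3271 260 341 197 266
tray_in T 0 0.93 [182.4 222.5] 2731 160 205 193 255
tray_in S 0 0.94 [263.6 354.1] 5020 210 312 318 399
lid T 0 0.82 [310.6 198.3] 1688 286 334 168 222
lid S 0 0.84 [311.7 226.5] 1428 274 341 198 243
lid S 1 0.52 [348.8 183. ] 3280 314 386 137 214
bin T 0 0.82 [300.2 191.7] 2672 271 335 164 224
bin S 0 0.76 [298.5 235.3] 3132 261 340 197 265
release_top T 0 0.63 [276.9 195.2] 88 275 284 192 201
release_top S 0 0.45 [295.9 239.5] 60 290 298 235 242
index_rib T 0 0.9 [381.7 208.4] 4367 330 424 180 248
index_rib T 1 0.41 [408.5 193.6] 544 386 424 181 210
index_rib T 2 0.3 [408.2 260.8] 238 377 424 258 267
index_rib S 0 0.76 [346.8 183.4] 3297 313 385 137 214
crank T 0 0.82 [407.2 195.1] 528 386 423 181 210
crank S 0 0.71 [350.6 149.8] 478 338 358 137 171
feeder T 0 0.96 [381.  210.5] 4364 331 424 179 248
feeder S 0 0.91 [348.6 181.6] 3262 314 385 137 214
```

```bash
python3 - <<'E'
from h import *
import pickle; T,S,P=pickle.load(open("p0.pkl","rb"))
print("case",fit(box(.110,.036,.072,.090),[(T,P["case","T",0]),(S,P["case","S",0])],[*atz(T,[314,194.5],.081)[0,:2],-1.4]))
print("tray",fit(box(.20,.14,.0,.022),[(T,P["tray_in","T",0]),(S,P["tray_in","S",0])],[*atz(T,[182.4,222.5],.01)[0,:2],-1.5]), fit(box(.20,.14,.0,.022),[(T,P["tray_in","T",0])],[*atz(T,[182.4,222.5],.01)[0,:2],-1.5]))
M=np.vstack([box(.16,.14,0,.065),box(.16,.14,.065,.072)+0, ])
B=np.vstack([box(.16,.14,0,.070),box(.15,.05,0,.06)+[0,.095,0]])
print("bin",fit(B,[(T,P["bin","T",0]),(S,P["bin","S",0])],[*atz(T,[307,192],.05)[0,:2],-.1]))
def dark(p,m):
    g=p["color"].max(2); return m&(g<60)
D=[]
for n,p in(("T",T),("S",S)):
    d=dark(p,P["crank",n,0]); k,l,s,c=cv2.connectedComponentsWithStats(d.astype(np.uint8)); i=1+s[1:,4].argmax(); d=l==i; D.append((p,d)); print(s[i],c[i])
print("cup",[fit(cyl(.036,z,.172),D,[*atz(T,[413,192],.15)[0,:2]],False) for z in(.125,.131,.137)])
print("cupT",fit(cyl(.036,.131,.172),D[:1],[*atz(T,[413,192],.15)[0,:2]],False))
for n,p in(("T",T),("S",S)):
    xy=np.argwhere(P["release_top",n,0]).mean(0)[::-1]; print("rel",n,xy,atz(p,xy,.084))
a=cv2.resize(T["color"][170:255,325:430,::-1],None,fx=7,fy=7,interpolation=cv2.INTER_CUBIC); cv2.imwrite("pics/ft.png",a)
a=cv2.resize(S["color"][130:220,310:392,::-1],None,fx=6.5,fy=6.5,interpolation=cv2.INTER_CUBIC); cv2.imwrite("pics/fs.png",a)
E
```

```text
case (array([ 0.56625594, -0.0281906 , -1.28972893]), np.float64(0.300797949863972))
tray (array([0.46981452, 0.39831307, 0.05746191]), np.float64(0.05664185987649548)) (array([0.47065073, 0.39864386, 0.04722917]), np.float64(0.030323141706334676))
bin (array([ 0.57465013, -0.01939767, -0.15078053]), np.float64(0.3871246969662208))
[401 181  23  22 395] [411.99746835 192.05316456]
[338 138  20  19 329] [347.40425532 146.97568389]
cup [(array([ 0.56732995, -0.32723457]), np.float64(0.6843368858451002)), (array([ 0.56643337, -0.32782159]), np.float64(0.5694831864876303)), (array([ 0.56628681, -0.32418409]), np.float64(0.44890154284175293))]
cupT (array([ 0.56182125, -0.31954294]), np.float64(0.3376582278481013))
rel T [279.5 196.5] [[0.55620224 0.07988355 0.084     ]]
rel S [294.18333333 238.6       ] [[0.55307195 0.08352322 0.084     ]]
```

View pics/ft.png

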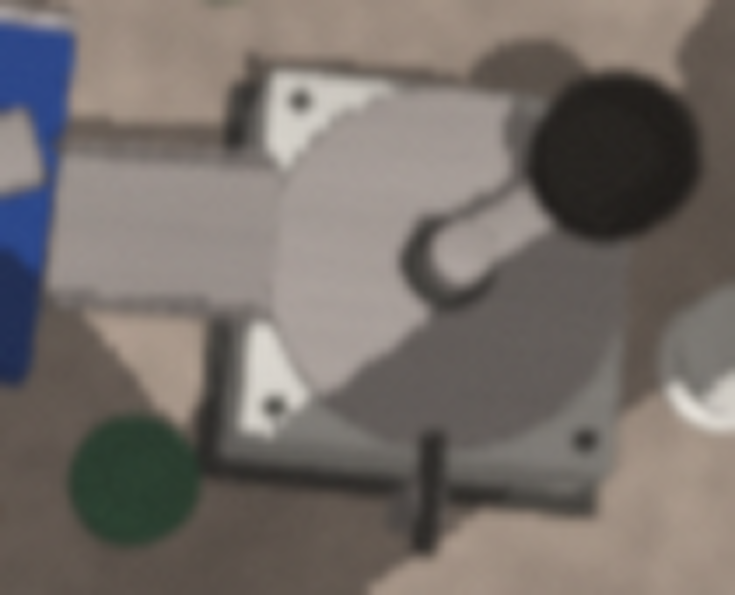

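View pics/fs.png

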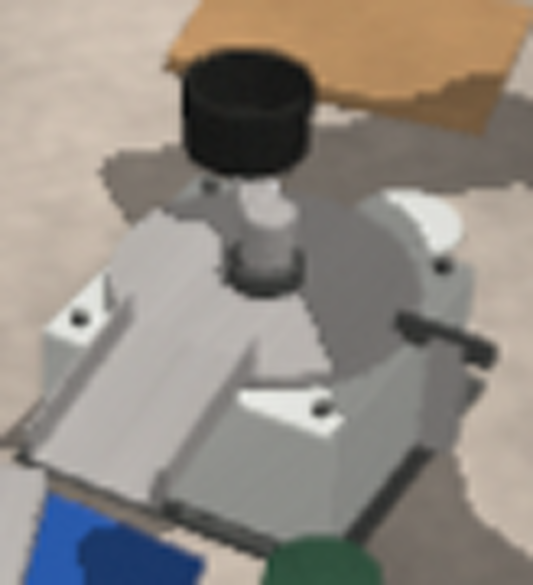

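The feeder crops show: in the top view the cup circle is centred at (612,156), the deck circle at about (452,268), and the rib runs (431,432)–(425,550). In the side view the rib runs (405,322)–(488,355) and the cup rim is at about x 182–315. Now I turn these into positions and refine the case and bin fits using colour.

```bash
python3 - <<'E'
from h import *
import pickle; T,S,P=pickle.load(open("p0.pkl","rb"))
t=lambda x,y:(325+(x+.5)/7-.5,170+(y+.5)/7-.5)
s=lambda x,y:(310+(x+.5)/6.5-.5,130+(y+.5)/6.5-.5)
c=lambda x,y:(150+(x+.5)/2.58-.5,120+(y+.5)/2.58-.5)
pr=lambda n,a:print(n,np.round(a,4).tolist())
pr("cupT",atz(T,[t(612.5,156)],.172)); pr("deckT",atz(T,[t(452,268)],.1))
pr("ribT",atz(T,[t(431,432),t(425,550)],.106)); pr("ribS",atz(S,[s(402,316),s(490,350)],.106))
pr("hubtopS",atz(S,[s(271,208)],.142)); pr("hubtopT",atz(T,[t(468,255)],.142))
# houding corners, z .095
pr("cornT",atz(T,[t(262,68),t(235,440),t(612,480)],.095))
pr("lid",atz(T,[c(370,125),c(479,140),c(460,270),c(352,252)],.072))
pr("case",atz(T,[c(376,190),c(462,168),c(468,193),c(384,219)],.09))
for n,p in(("T",T),("S",S)):
    h=cv2.cvtColor(p["color"],cv2.COLOR_RGB2HSV).astype(int)
    blue=(abs(h[...,0]-112)<14)&(h[...,1]>110)&P["bin",n,0]
    y,x=np.nonzero(blue); print("blue",n,blue.sum(),x.min(),x.max(),y.min(),y.max())
    hull=cv2.convexHull(np.argwhere(blue)[:,::-1].astype(np.int32)); m=np.zeros((400,640),np.uint8); cv2.fillConvexPoly(m,hull,1)
    g=(m>0)&(h[...,1]<60); k,l,st,ce=cv2.connectedComponentsWithStats(g.astype(np.uint8)); i=1+st[1:,4].argmax(); g=l==i
    print(st[i],ce[i]); 
    if n=="T": gT=g;bT=m>0
    else: gS=g
pr("caseT",fit(box(.110,.036,.072,.090),[(T,gT)],[.566,-.028,-1.29])[0]); 
r=fit(box(.110,.036,.072,.090),[(T,gT),(S,gS)],[.566,-.028,-1.29]);print(r)
print("lid",fit(box(.164,.14,.069,.072),[(T,bT)],[.575,-.019,-.1]))
E
```

```text
cupT [[0.5624, -0.32, 0.172]]
deckT [[0.5245, -0.263, 0.1]]
ribT [[0.4502, -0.2519, 0.106], [0.3983, -0.2488, 0.106]]
ribS [[0.4479, -0.2574, 0.106], [0.3985, -0.2509, 0.106]]
hubtopS [[0.5264, -0.2669, 0.142]]
hubtopT [[0.5233, -0.2626, 0.142]]
cornT [[0.6149, -0.1786, 0.095], [0.4464, -0.1666, 0.095], [0.4315, -0.3345, 0.095]]
lid [[0.6517, 0.0398, 0.072], [0.6357, -0.0958, 0.072], [0.4728, -0.0741, 0.072], [0.4922, 0.0577, 0.072]]
case [[0.5662, 0.03, 0.09], [0.5958, -0.0742, 0.09], [0.5649, -0.0818, 0.09], [0.5307, 0.0195, 0.09]]
blue T 1660 286 334 169 223
[296 186  36  19 406] [313.18226601 194.60098522]
blue S 1765 272 340 198 257
[300 201  18  28 304] [307.90131579 214.98026316]
caseT [0.5655, -0.0252, -1.2895]
(array([ 0.56529727, -0.02605864, -1.28079444]), np.float64(0.3382395239175525))
lid (array([ 0.5633328 , -0.01608912, -0.13707582]), np.float64(0.03345788043478261))
```

```bash
cat > plan.py <<'E'
import numpy as np, json, sys
def axes(psi):
    c,s=np.cos(np.radians(psi)),np.sin(np.radians(psi)); return np.array([[c,s,0],[s,-c,0],[0,0,-1.]])
def calls(wps):
    """wps: poses (x,y,z,psi) per row, first is the current one; prints 5-row calls"""
    cur=np.array(wps[0],float); w=[np.array(a,float) for a in wps[1:]]
    while len(w)%5: w.append(w[-1])
    for i in range(0,len(w),5):
        R=axes(cur[3]); rows=[]
        for a in w[i:i+5]:
            d=R@(a[:3]-cur[:3])/.8; t=-((a[3]-cur[3]+180)%360-180)/90
            rows.append([np.round(d,4).tolist(),round(t,4)])
        print(json.dumps(rows)); 
        last=rows[-1]; cur=np.r_[cur[:3]+R.T@np.array(last[0])*.8,cur[3]-last[1]*90]
    print("end",np.round(cur,4).tolist())
def line(a,b,n): a,b=np.array(a,float),np.array(b,float); return [a+(b-a)*k/n for k in range(1,n+1)]
E
python3 - <<'E'
from plan import *
a=[.2902,-.6090,.2920,-154.52]; b=[.5655,-.026,.24,-73.6]
calls([a]+line(a,b,20))
E
```

```text
[[[-0.0312, 0.0255, 0.0032], -0.045], [[-0.0624, 0.051, 0.0065], -0.0899], [[-0.0936, 0.0765, 0.0097], -0.1349], [[-0.1248, 0.102, 0.013], -0.1798], [[-0.156, 0.1275, 0.0163], -0.2248]]
[[[-0.0381, 0.0131, 0.0032], -0.0449], [[-0.0762, 0.0262, 0.0064], -0.0899], [[-0.1143, 0.0393, 0.0097], -0.1348], [[-0.1524, 0.0525, 0.0129], -0.1798], [[-0.1905, 0.0656, 0.0162], -0.2248]]
[[[-0.0403, -0.0009, 0.0033], -0.0449], [[-0.0806, -0.0017, 0.0065], -0.0899], [[-0.1209, -0.0026, 0.0098], -0.1348], [[-0.1611, -0.0035, 0.013], -0.1798], [[-0.2014, -0.0043, 0.0163], -0.2247]]
[[[-0.0375, -0.0148, 0.0032], -0.045], [[-0.075, -0.0295, 0.0065], -0.0899], [[-0.1125, -0.0442, 0.0097], -0.1349], [[-0.1501, -0.059, 0.013], -0.1799], [[-0.1876, -0.0737, 0.0162], -0.2248]]
end [0.5655, -0.026, 0.24, -73.601]
```

Request:
{"method": "send_rows", "body": {
  "deltas": [
    [[-0.031,0.0255,0.003],-0.045],
    [[-0.0624,0.051,0.0065],-0.09],
    [[-0.0936,0.0765,0.01],-0.135],
    [[-0.125,0.102,0.013],-0.18],
    [[-0.156,0.1275,0.0163],-0.2248]
  ],
  "gripper": 0.7
}}

```text
clock: 3.32
tool_pos: [0.3595, -0.4623, 0.2791]
orientation: [-180.0, -0.0, -134.1]
force: [1.1, -0.3, -0.7]
opening: 0.063
gripper_force: 0.0
```

Request:
{"method": "send_rows", "body": {
  "deltas": [
    [[-0.038,0.013,0.003],-0.045],
    [[-0.076,0.026,0.0065],-0.09],
    [[-0.114,0.039,0.0097],-0.135],
    [[-0.1524,0.0525,0.013],-0.18],
    [[-0.1905,0.0656,0.0162],-0.2248]
  ]
}}

```text
clock: 3.73
tool_pos: [0.4284, -0.3163, 0.2664]
orientation: [-180.0, 0.0, -113.9]
force: [0.5, -0.6, 0.3]
opening: 0.0613
gripper_force: 0.0
```

Request:
{"method": "send_rows", "body": {
  "deltas": [
    [[-0.04,-0.001,0.003],-0.045],
    [[-0.08,-0.002,0.0065],-0.09],
    [[-0.121,-0.0026,0.01],-0.135],
    [[-0.161,-0.0035,0.013],-0.18],
    [[-0.2014,-0.0043,0.0163],-0.2247]
  ]
}}

```text
clock: 4.15
tool_pos: [0.4973, -0.1705, 0.2534]
orientation: [-180.0, 0.0, -93.6]
force: [0.6, -0.5, 0.6]
opening: 0.0612
gripper_force: 0.0
```

Request:
{"method": "send_rows", "body": {
  "deltas": [
    [[-0.0375,-0.015,0.003],-0.045],
    [[-0.075,-0.0295,0.0065],-0.09],
    [[-0.1125,-0.044,0.0097],-0.135],
    [[-0.15,-0.059,0.013],-0.18],
    [[-0.1876,-0.0737,0.0162],-0.2248]
  ]
}}

```text
clock: 4.57
tool_pos: [0.5662, -0.0246, 0.2403]
orientation: [-180.0, -0.0, -73.4]
force: [0.8, -1.2, -0.1]
opening: 0.0608
gripper_force: 0.0
```

```bash
python3 - <<'E'
from h import *
o=ctrl.get_obs(); print(o["clock"],o["tool_pos"],o["orientation"],o["joint_pos"])
p=ctrl.snapshot("side")
b=ctrl.cut_out(p,"case"); print([(x["conf"],np.array(x["xy"])*[640,400],x["pixels"].sum()) for x in b])
a=cv2.resize(p["color"][130:280,230:400,::-1],None,fx=4,fy=4,interpolation=cv2.INTER_CUBIC)
for X in [(.5655,-.026,.09)]+[tuple(v) for v in place(box(.11,.036,.09,.09),[.5655,-.0255,-1.285])]+[tuple(v) for v in place(box(.16,.14,.072,.072),[.5633,-.016,-.137])]:
    u=(proj(p,[X])[0]+.5-[230,130])*4; cv2.circle(a,tuple(int(v) for v in u),2,(0,0,255),-1)
cv2.imwrite("pics/s1.png",a)
E
```

```text
4.5667 [ 0.56619022 -0.02463593  0.24032594] [-1.79965241e+02 -4.15141461e-03 -7.33821422e+01] [ 1.72927691e+01  1.26984334e+01 -1.74634711e+01  5.27655644e-03
 -5.98033884e+01 -6.77562637e-01]
[(0.82, array([309.184, 294.8  ]), np.int64(520)), (0.73, array([255.424, 225.6  ]), np.int64(130)), (0.66, array([306.304, 214.   ]), np.int64(321))]
```

View pics/s1.png

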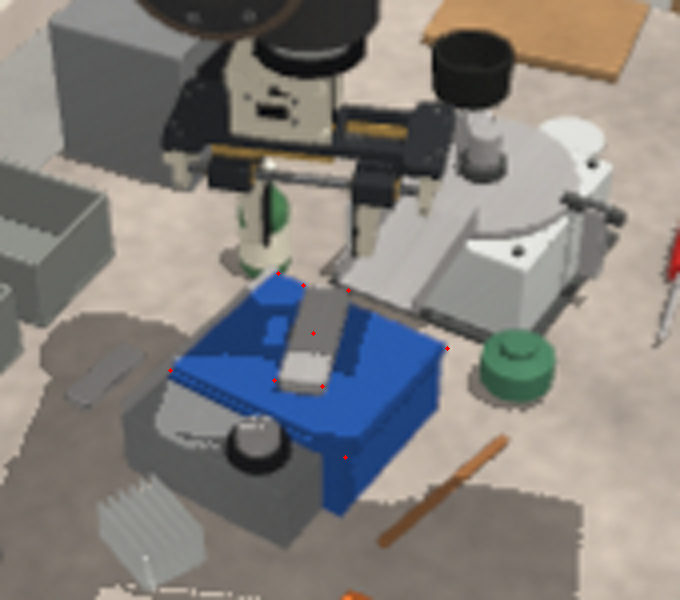

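The side view shows the case's marked corners matching to within about 2 px: centre (313,333) on the lid, button at (259,437). I descend and grasp.

Request:
{"method": "send_rows", "body": {
  "deltas": [
    [[0,0,0.04],0],
    [[0,0,0.08],0],
    [[0,0,0.11],0],
    [[0,0,0.1225],0],
    [[0,0,0.1225],0]
  ]
}}

```text
clock: 5.08
tool_pos: [0.5645, -0.0267, 0.1401]
orientation: [179.8, 0.0, -73.6]
force: [-0.7, -0.0, 0.1]
opening: 0.0613
gripper_force: 0.0
```

Request:
{"method": "send_rows", "body": {
  "deltas": [
    [[0,0,0],0],
    [[0,0,0],0],
    [[0,0,0],0],
    [[0,0,0],0],
    [[0,0,0],0]
  ],
  "gripper": 0.0
}}

```text
clock: 5.5
tool_pos: [0.5661, -0.0262, 0.1432]
orientation: [-179.9, -0.0, -73.6]
force: [-0.5, 0.3, 2.1]
opening: 0.0355
gripper_force: 30.0
```

Request:
{"method": "send_rows", "body": {
  "deltas": [
    [[0,0,0],0],
    [[0,0,0],0],
    [[0,0,-0.01],0],
    [[0,0,-0.03],0],
    [[0,0,-0.06],0]
  ]
}}

```text
clock: 5.92
tool_pos: [0.5642, -0.0265, 0.189]
orientation: [179.7, 0.0, -73.6]
force: [0.6, 0.8, -0.3]
opening: 0.0351
gripper_force: 30.0
```

```bash
python3 - <<'E'
from h import *
from plan import *
import pickle; T,S,P=pickle.load(open("p0.pkl","rb"))
print(atz(S,[[190,360],[254,393]],.05), atz(S,[[190,360],[254,393]],.15),proj(T,[[.47,.5,.0],[.35,.5,0]]))
cv2.imwrite("pics/tr.png",cv2.resize(T["color"][120:300,60:240,::-1],None,fx=3,fy=3))
a=[.5655,-.026,.19,-73.6]; b=[.47,.398,.20,3.2]
calls([a]+line(a,b,15))
E
```

```text
[[0.59644878 0.4995296  0.05      ]
 [0.42566266 0.49829168 0.05      ]] [[0.54376505 0.53412007 0.15      ]
 [0.39239643 0.5330229  0.15      ]] [[152.31225208 224.30218808]
 [149.74677774 260.92732196]]
[[[-0.0361, -0.0023, -0.0008], -0.0569], [[-0.0723, -0.0047, -0.0017], -0.1138], [[-0.1084, -0.007, -0.0025], -0.1707], [[-0.1446, -0.0094, -0.0033], -0.2276], [[-0.1807, -0.0117, -0.0042], -0.2844]]
[[[-0.0316, -0.0177, -0.0008], -0.0569], [[-0.0632, -0.0355, -0.0016], -0.1138], [[-0.0948, -0.0532, -0.0025], -0.1707], [[-0.1263, -0.0709, -0.0033], -0.2276], [[-0.1579, -0.0886, -0.0041], -0.2845]]
[[[-0.0208, -0.0297, -0.0009], -0.0569], [[-0.0417, -0.0593, -0.0017], -0.1138], [[-0.0625, -0.089, -0.0025], -0.1707], [[-0.0833, -0.1186, -0.0034], -0.2275], [[-0.1041, -0.1482, -0.0042], -0.2844]]
end [0.47, 0.398, 0.2, 3.197]
```

View pics/tr.png

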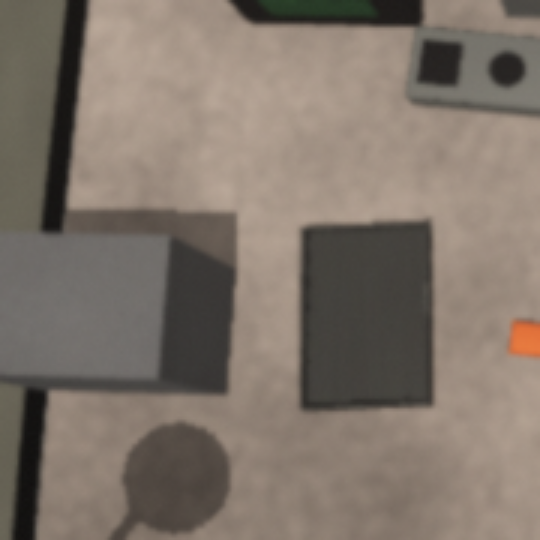

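The picture shows the tray with a tall grey block about 45 mm or more to the left of the gripper's extent, so the route is clear.

Request:
{"method": "send_rows", "body": {
  "deltas": [
    [[-0.036,-0.002,-0.001],-0.057],
    [[-0.072,-0.005,-0.002],-0.114],
    [[-0.108,-0.007,-0.0025],-0.171],
    [[-0.1446,-0.009,-0.003],-0.2276],
    [[-0.1807,-0.0117,-0.004],-0.2844]
  ]
}}

```text
clock: 6.33
tool_pos: [0.5331, 0.1161, 0.1938]
orientation: [180.0, 0.0, -47.8]
force: [0.4, 0.7, -1.7]
opening: 0.0356
gripper_force: 30.0
```

Request:
{"method": "send_rows", "body": {
  "deltas": [
    [[-0.0316,-0.018,-0.001],-0.057],
    [[-0.0632,-0.0355,-0.0016],-0.114],
    [[-0.095,-0.053,-0.0025],-0.171],
    [[-0.126,-0.071,-0.003],-0.2276],
    [[-0.158,-0.0886,-0.004],-0.2845]
  ]
}}

```text
clock: 6.75
tool_pos: [0.5012, 0.2576, 0.1969]
orientation: [180.0, 0.0, -22.1]
force: [0.6, 0.8, -2.1]
opening: 0.0358
gripper_force: 30.0
```

Request:
{"method": "send_rows", "body": {
  "deltas": [
    [[-0.021,-0.03,-0.001],-0.057],
    [[-0.042,-0.059,-0.0017],-0.114],
    [[-0.0625,-0.089,-0.0025],-0.171],
    [[-0.083,-0.1186,-0.003],-0.2275],
    [[-0.104,-0.148,-0.004],-0.2844]
  ]
}}

```text
clock: 7.17
tool_pos: [0.4694, 0.3988, 0.2]
orientation: [180.0, 0.0, 3.5]
force: [0.3, 0.7, -1.1]
opening: 0.0356
gripper_force: 30.0
```

Request:
{"method": "send_rows", "body": {
  "deltas": [
    [[0,0,0.035],0],
    [[0,0,0.075],0],
    [[0,0,0.11],0],
    [[0,0,0.14],0],
    [[0,0,0.15],0]
  ]
}}

```text
clock: 7.58
tool_pos: [0.4686, 0.3959, 0.0761]
orientation: [179.7, 0.2, 3.2]
force: [-0.3, -1.1, -1.0]
opening: 0.0359
gripper_force: 30.0
```

```bash
python3 - <<'E'
from h import *
o=ctrl.get_obs(); print(o["tool_pos"],o["force"],o["joint_pos"],o["opening"])
p=ctrl.snapshot("side"); a=cv2.resize(p["color"][250:400,170:380,::-1],None,fx=3,fy=3,interpolation=cv2.INTER_CUBIC)
cv2.imwrite("pics/s2.png",a)
E
```

```text
[0.4685806  0.39586637 0.07610495] [-0.30354985 -1.09025482 -0.98529109] [ 58.38915717  27.22320407 -20.87952937  -0.06432625 -42.2459437
  34.82772405] 0.03588361530788024
```

View pics/s2.png

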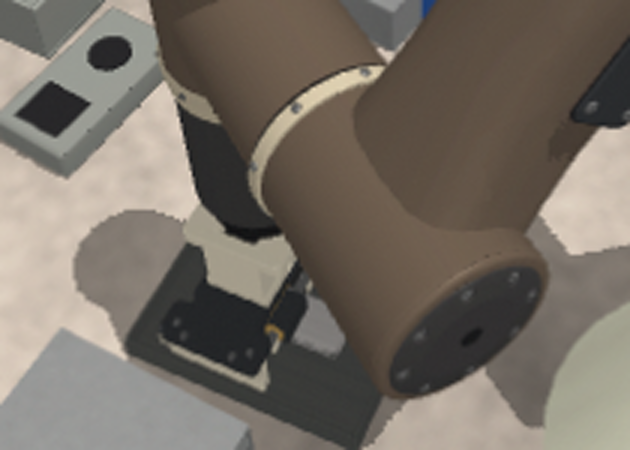

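Request:
{"method": "send_rows", "body": {
  "deltas": [
    [[0,0,0.002],0],
    [[0,0,0.004],0],
    [[0,0,0.0055],0],
    [[0,0,0.0055],0],
    [[0,0,0.0055],0]
  ]
}}

```text
clock: 8.05
tool_pos: [0.4704, 0.398, 0.0766]
orientation: [-179.9, -0.1, 3.2]
force: [-1.0, -0.9, -1.0]
opening: 0.0354
gripper_force: 30.0
```

Request:
{"method": "send_rows", "body": {
  "deltas": [
    [[0,0,0.0015],0],
    [[0,0,0.003],0],
    [[0,0,0.003],0],
    [[0,0,0.003],0],
    [[0,0,0.003],0]
  ]
}}

```text
clock: 8.47
tool_pos: [0.4703, 0.3979, 0.0741]
orientation: [-179.9, -0.1, 3.2]
force: [-1.4, -0.6, 6.2]
opening: 0.0356
gripper_force: 30.0
```

Contact (6 N), so I release and retreat.

Request:
{"method": "send_rows", "body": {
  "deltas": [
    [[0,0,0],0],
    [[0,0,0],0],
    [[0,0,0],0],
    [[0,0,0],0],
    [[0,0,0],0]
  ],
  "gripper": 0.6
}}

```text
clock: 8.88
tool_pos: [0.4701, 0.3976, 0.0728]
orientation: [180.0, 0.0, 3.2]
force: [0.5, 0.2, -0.2]
opening: 0.0525
gripper_force: 0.0
```

Request:
{"method": "send_rows", "body": {
  "deltas": [
    [[0,0,-0.03],0],
    [[0,0,-0.07],0],
    [[0,0,-0.115],0],
    [[0,0,-0.16],0],
    [[0,0,-0.16],0]
  ]
}}

```text
clock: 9.3
tool_pos: [0.4725, 0.4001, 0.2089]
orientation: [-179.5, -0.5, 3.3]
force: [0.3, 1.8, 1.4]
opening: 0.0526
gripper_force: 0.0
```

```bash
python3 - <<'E'
from h import *
from plan import *
o=ctrl.get_obs(); print(o["tool_pos"],o["orientation"],o["opening"])
# button target: release centre + 17 mm along bin +y
r=np.array([.5547,.0815]); ps=np.radians(-7)
t=r+.017*np.array([-np.sin(ps),np.cos(ps)]); print(t)
a=[*o["tool_pos"],3.2]; b=[*t,.18,-97]
calls([a]+line(a,b,15))
E
```

```text
[0.47252342 0.40012191 0.20888259] [-179.54716975   -0.47502722    3.28136949] 0.05258473732774363
[0.55677178 0.09837328]
[[[0.0056, 0.0255, 0.0024], 0.0742], [[0.0112, 0.051, 0.0048], 0.1484], [[0.0168, 0.0765, 0.0072], 0.2227], [[0.0224, 0.102, 0.0096], 0.2969], [[0.028, 0.1275, 0.012], 0.3711]]
[[[0.0187, 0.0182, 0.0024], 0.0742], [[0.0375, 0.0364, 0.0048], 0.1485], [[0.0562, 0.0546, 0.0073], 0.2227], [[0.0749, 0.0728, 0.0097], 0.2969], [[0.0936, 0.091, 0.0121], 0.3711]]
[[[0.0256, 0.0049, 0.0024], 0.0742], [[0.0513, 0.0098, 0.0048], 0.1485], [[0.0769, 0.0147, 0.0072], 0.2227], [[0.1026, 0.0196, 0.0096], 0.2969], [[0.1282, 0.0245, 0.012], 0.3711]]
end [0.5567, 0.0984, 0.18, -96.997]
```

Request:
{"method": "send_rows", "body": {
  "deltas": [
    [[0.006,0.0255,0.002],0.074],
    [[0.011,0.051,0.005],0.148],
    [[0.017,0.0765,0.007],0.2227],
    [[0.0224,0.102,0.0096],0.297],
    [[0.028,0.1275,0.012],0.371]
  ],
  "gripper": 0.0
}}

```text
clock: 9.72
tool_pos: [0.4982, 0.2961, 0.1911]
orientation: [-180.0, 0.0, -30.5]
force: [0.6, 0.4, 0.2]
opening: 0.0246
gripper_force: 0.0
```

Request:
{"method": "send_rows", "body": {
  "deltas": [
    [[0.019,0.018,0.0024],0.074],
    [[0.0375,0.0364,0.005],0.1485],
    [[0.056,0.0546,0.007],0.2227],
    [[0.075,0.073,0.0097],0.297],
    [[0.0936,0.091,0.012],0.371]
  ]
}}

```text
clock: 10.13
tool_pos: [0.5264, 0.1954, 0.1815]
orientation: [180.0, 0.0, -63.9]
force: [1.4, -0.7, -0.4]
opening: 0.0005
gripper_force: 0.0
```

Request:
{"method": "send_rows", "body": {
  "deltas": [
    [[0.0256,0.005,0.0024],0.074],
    [[0.051,0.01,0.005],0.1485],
    [[0.077,0.0147,0.007],0.2227],
    [[0.1026,0.02,0.0096],0.297],
    [[0.128,0.0245,0.012],0.371]
  ]
}}

```text
clock: 10.55
tool_pos: [0.5544, 0.0949, 0.1719]
orientation: [180.0, 0.0, -97.3]
force: [0.6, 0.2, -0.5]
opening: 0.0003
gripper_force: 0.0
```

```bash
python3 - <<'E'
from h import *
for _ in range(3): p=ctrl.snapshot("top")
S=ctrl.snapshot("side")
o=ctrl.get_obs(); print(o["clock"],o["tool_pos"],o["orientation"],o["opening"])
for n,q in(("T",p),("S",S)):
    for t in("case","tray_in"):
        b=ctrl.cut_out(q,t); print(n,t,[(round(x["conf"],2),np.round(np.array(x["xy"])*[640,400],1).tolist(),int(x["pixels"].sum())) for x in b][:4])
pt=S["color"]
g=cv2.resize(S["color"][190:300,230:370,::-1],None,fx=4,fy=4,interpolation=cv2.INTER_CUBIC)
for X in [(.5547,.0815,.084),(o["tool_pos"][0],o["tool_pos"][1],o["tool_pos"][2]-.066)]:
    u=(proj(S,[X])[0]+.5-[230,190])*4; cv2.circle(g,tuple(int(v) for v in u),2,(0,0,255),-1)
h=cv2.resize(S["color"][290:400,195:335,::-1],None,fx=4,fy=4,interpolation=cv2.INTER_CUBIC)
cv2.imwrite("pics/s3.png",cv2.resize(np.vstack([g,h]),None,fx=.68,fy=.68,interpolation=cv2.INTER_AREA))
E
```

```text
10.75 [0.55435174 0.0954546  0.17190583] [ 1.79990677e+02 -3.51313406e-03 -9.69797218e+01] 0.000583863898175497
T case [(0.91, [248.1, 230.5], 381), (0.61, [297.2, 147.1], 148)]
T tray_in [(0.91, [166.8, 240.3], 541)]
S case [(0.88, [308.8, 295.9], 548), (0.65, [260.9, 351.2], 705), (0.53, [254.3, 225.7], 166), (0.25, [333.4, 259.3], 75)]
S tray_in [(0.75, [261.8, 360.6], 4508), (0.41, [268.3, 261.2], 504)]
```

View pics/s3.png

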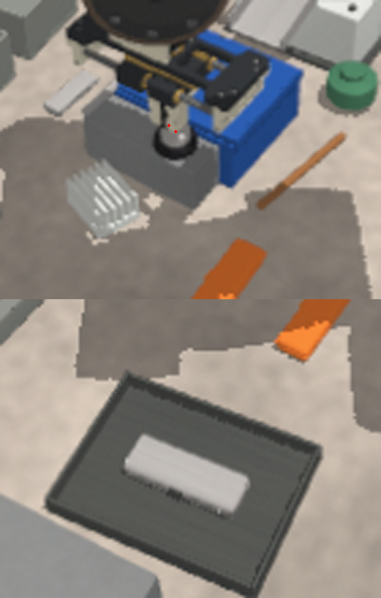

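The case sits flat in the tray (lower half of the picture, at (185,475)). Next I press the button off-centre, on the side away from the lid.

Request:
{"method": "send_rows", "body": {
  "deltas": [
    [[-0.004,-0.0024,0.01],0],
    [[-0.004,-0.0024,0.02],0],
    [[-0.004,-0.0024,0.026],0],
    [[-0.004,-0.0024,0.032],0],
    [[-0.004,-0.0024,0.038],0]
  ]
}}

```text
clock: 11.37
tool_pos: [0.5563, 0.0992, 0.1413]
orientation: [180.0, -0.0, -96.9]
force: [-7.1, 5.4, 22.7]
opening: 0.0002
gripper_force: 13.3
```

Request:
{"method": "send_rows", "body": {
  "deltas": [
    [[0,0,0],0],
    [[0,0,0],0],
    [[0,0,0],0],
    [[0,0,0],0],
    [[0,0,0],0]
  ]
}}

```text
clock: 11.78
tool_pos: [0.5562, 0.0992, 0.1418]
orientation: [180.0, 0.0, -97.0]
force: [-3.2, 3.0, 6.5]
opening: 0.0005
gripper_force: 3.3
```

Request:
{"method": "send_rows", "body": {
  "deltas": [
    [[-0.002,0,-0.02],0],
    [[-0.01,0,-0.06],0],
    [[-0.02,0,-0.11],0],
    [[-0.02,0,-0.16],0],
    [[-0.02,0,-0.21],0]
  ]
}}

```text
clock: 12.2
tool_pos: [0.5582, 0.1149, 0.311]
orientation: [180.0, -0.0, -96.9]
force: [1.3, 0.6, -0.2]
opening: 0.0005
gripper_force: 0.0
```

```bash
python3 - <<'E'
from h import *
from plan import *
S=ctrl.snapshot("side"); T=ctrl.snapshot("top")
o=ctrl.get_obs(); print(o["clock"],o["tool_pos"],o["orientation"],o["force"])
for n,q in(("T",T),("S",S)):
    for t in("lid","bin","release_top","crank","cup"):
        b=ctrl.cut_out(q,t); print(n,t,[(round(x["conf"],2),np.round(np.array(x["xy"])*[640,400],1).tolist(),int(x["pixels"].sum())) for x in b][:3])
g=cv2.resize(S["color"][120:280,220:400,::-1],None,fx=3,fy=3,interpolation=cv2.INTER_CUBIC)
import pickle; pickle.dump((T,S),open("p1.pkl","wb"))
cv2.imwrite("pics/s4.png",g)
E
```

```text
12.3 [0.56123387 0.11559624 0.31696306] [-179.39982775    0.28874132  -96.90387698] [ 0.4277454  -0.08923191 -1.26218907]
T lid [(0.81, [312.8, 158.0], 1062), (0.63, [307.2, 236.8], 128)]
T bin [(0.93, [310.8, 185.1], 4056)]
T release_top []
T crank [(0.72, [409.1, 194.8], 600), (0.62, [355.2, 162.9], 157)]
T cup [(0.81, [407.4, 196.0], 601)]
S lid [(0.95, [273.0, 201.0], 492)]
S bin [(0.71, [295.0, 230.9], 3989)]
S release_top [(0.43, [295.6, 239.3], 68)]
S crank [(0.64, [350.8, 151.8], 485)]
S cup [(0.84, [349.0, 149.3], 476), (0.15, [272.9, 204.9], 417)]
```

View pics/s4.png

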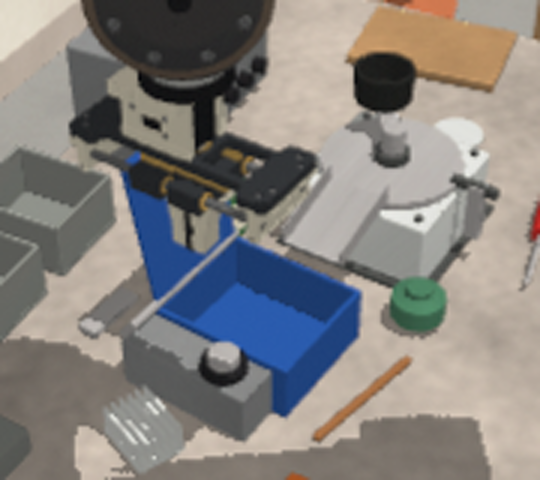

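The lid stands fully open in the picture (blue panel at about (150,220), behind the gripper). Next I refine the cup position from both views.

```bash
python3 - <<'E'
from h import *
import pickle; T,S=pickle.load(open("p1.pkl","rb"))
from scipy.optimize import least_squares
V=[]
for n,p,roi in(("T",T,(395,430,174,210)),("S",S,(330,365,132,162))):
    x0,x1,y0,y1=roi; g=cv2.resize(p["color"][y0:y1,x0:x1].max(2),None,fx=4,fy=4,interpolation=cv2.INTER_CUBIC)
    m=(g<75).astype(np.uint8); k,l,s,c=cv2.connectedComponentsWithStats(m); i=1+s[1:,4].argmax(); s=s[i]
    b=np.array([s[0],s[1],s[0]+s[2],s[1]+s[3]])/4+[x0,y0,x0,y0]-.5; print(n,b,s[4]/16); V.append((p,b))
def bb(p,X): u=proj(p,X); return np.r_[u.min(0),u.max(0)]
def res(v,vs): 
    return np.concatenate([bb(p,np.vstack([cyl(.036,.172,.172),cyl(.034,v[2],v[2])])+[v[0],v[1],0])-b for p,b in vs])
for vs in(V,V[:1],V[1:]):
    r=least_squares(res,[.565,-.323,.14],x_scale=[.01,.01,.01],diff_step=1e-3); 
    r=least_squares(lambda v:res(v,vs),[.565,-.323,.136],diff_step=1e-3); print(r.x,r.fun.round(2))
E
```

```text
T [399.25 180.25 424.   203.5 ] 445.8125
S [337.5  137.5  358.25 157.  ] 332.5625Traceback (most recent call last):
  File "<stdin>", line 13, in <module>
    return func(*args, **kwargs)
    vector_fun = VectorFunction(
        fun_wrapped,
    ...<6 lines>...
        workers=workers
    )
    self._update_fun()
    ~~~~~~~~~~~~~~~~^^
    self.f = self.fun_wrapped(xp_copy(self.x))
             ~~~~~~~~~~~~~~~~^^^^^^^^^^^^^^^^^
    return np.atleast_1d(self.fun(x))
                         ~~~~~~~~^^^
    return self.f(x, *self.args, **self.kwargs)
           ~~~~~~^^^^^^^^^^^^^^^^^^^^^^^^^^^^^^
TypeError: res() missing 1 required positional argument: 'vs'
```

```bash
cat > cup.py <<'E'
from h import *
from scipy.optimize import least_squares
def bb(p,X): u=proj(p,X); return np.r_[u.min(0),u.max(0)]
def seg(p,roi):
    x0,x1,y0,y1=roi; g=cv2.resize(p["color"][y0:y1,x0:x1].max(2),None,fx=4,fy=4,interpolation=cv2.INTER_CUBIC)
    m=(g<75).astype(np.uint8); k,l,s,c=cv2.connectedComponentsWithStats(m); s=s[1+s[1:,4].argmax()]
    return np.array([s[0],s[1],s[0]+s[2],s[1]+s[3]])/4+[x0,y0,x0,y0]-.5
def cupfit(vs,x0=(.565,-.323)):
    f=lambda v:np.concatenate([bb(p,np.vstack([cyl(.036,.172,.172),cyl(.034,.136,.136)])+[v[0],v[1],0])-b for p,b in vs])
    r=least_squares(f,x0,diff_step=1e-3); return r.x,r.fun.round(2)
E
python3 - <<'E'
from cup import *
import pickle; T,S=pickle.load(open("p1.pkl","rb"))
V=[(T,seg(T,(395,430,174,210))),(S,seg(S,(330,365,132,162)))]
for vs in(V,V[:1],V[1:]): print(cupfit(vs))
# hinted hub/rib model check
for yaw in(-5,-7):
  for ax in((.524,-.263),(.525,-.264)):
    c,s=np.cos(np.radians(yaw)),np.sin(np.radians(yaw)); f=lambda x,y,z:[ax[0]+c*x-s*y,ax[1]+s*x+c*y,z]
    print(yaw,ax,[proj(p,[f(-.0755,0,.106),f(-.1305,0,.106)]).round(1).tolist() for p in(T,S)])
E
```

```text
(array([ 0.56445228, -0.32191571]), array([-0.12, -0.77,  0.53,  0.92, -0.38,  0.05,  0.01,  0.58]))
(array([ 0.56466928, -0.32128033]), array([-0.33, -0.85,  0.32,  0.85]))
(array([ 0.56471161, -0.32412414]), array([-0.18, -0.27,  0.18,  0.23]))
-5 (0.524, -0.263) [[[387.6, 231.8], [386.2, 249.6]], [[371.1, 178.3], [386.4, 183.7]]]
-5 (0.525, -0.264) [[[387.9, 231.5], [386.5, 249.2]], [[370.9, 178.0], [386.2, 183.4]]]
-7 (0.524, -0.263) [[[386.8, 231.7], [384.7, 249.4]], [[370.7, 178.7], [385.8, 184.4]]]
-7 (0.525, -0.264) [[[387.1, 231.4], [385.0, 249.1]], [[370.5, 178.4], [385.6, 184.1]]]
```

```bash
python3 - <<'E'
from plan import *
from h import ctrl
o=ctrl.get_obs(); print(o["clock"],o["tool_pos"],o["orientation"])
a=[.559,.1155,.313,-97]; m=[.545,-.1,.32,-93]; b=[.5655,-.3235,.26,-90]
calls([a]+line(a,m,7)+line(m,b,8))
E
```

```text
12.8 [0.55841304 0.11470669 0.30887834] [ 1.79927802e+02 -5.49974422e-02 -9.69740698e+01]
[[[0.0385, -0.0022, -0.0013], -0.0063], [[0.077, -0.0044, -0.0025], -0.0127], [[0.1155, -0.0066, -0.0038], -0.019], [[0.154, -0.0088, -0.005], -0.0254], [[0.1925, -0.011, -0.0063], -0.0317]]
[[[0.0386, -0.0003, -0.0012], -0.0064], [[0.0771, -0.0006, -0.0025], -0.0127], [[0.1117, -0.0063, 0.0069], -0.0169], [[0.1463, -0.0121, 0.0163], -0.0211], [[0.1809, -0.0178, 0.0257], -0.0252]]
[[[0.0348, -0.0043, 0.0093], -0.0042], [[0.0696, -0.0087, 0.0187], -0.0084], [[0.1044, -0.013, 0.0281], -0.0125], [[0.1392, -0.0174, 0.0375], -0.0167], [[0.174, -0.0217, 0.0468], -0.0209]]
end [0.5655, -0.3235, 0.26, -89.998]
```

Request:
{"method": "send_rows", "body": {
  "deltas": [
    [[0.0385,-0.002,-0.001],-0.006],
    [[0.077,-0.0044,-0.0025],-0.013],
    [[0.1155,-0.0066,-0.004],-0.019],
    [[0.154,-0.009,-0.005],-0.025],
    [[0.1925,-0.011,-0.0063],-0.032]
  ]
}}

```text
clock: 13.22
tool_pos: [0.5483, -0.0404, 0.3146]
orientation: [180.0, -0.0, -94.0]
force: [0.2, 0.5, 0.6]
opening: 0.0004
gripper_force: 0.0
```

Request:
{"method": "send_rows", "body": {
  "deltas": [
    [[0.0386,0,-0.001],-0.006],
    [[0.077,-0.0006,-0.0025],-0.013],
    [[0.112,-0.006,0.007],-0.017],
    [[0.146,-0.012,0.016],-0.021],
    [[0.181,-0.018,0.0257],-0.025]
  ]
}}

```text
clock: 13.63
tool_pos: [0.5525, -0.186, 0.294]
orientation: [-180.0, 0.0, -91.8]
force: [0.5, -0.4, -0.2]
opening: 0.0003
gripper_force: 0.0
```

Request:
{"method": "send_rows", "body": {
  "deltas": [
    [[0.035,-0.004,0.009],-0.004],
    [[0.07,-0.009,0.019],-0.008],
    [[0.1044,-0.013,0.028],-0.0125],
    [[0.139,-0.017,0.0375],-0.017],
    [[0.174,-0.022,0.047],-0.021]
  ]
}}

```text
clock: 14.05
tool_pos: [0.5656, -0.3257, 0.2558]
orientation: [180.0, 0.0, -89.9]
force: [0.4, 1.0, -0.3]
opening: 0.0006
gripper_force: 0.0
```

Request:
{"method": "send_rows", "body": {
  "deltas": [
    [[0,0,0],0],
    [[0,0,0],0],
    [[0,0,0],0],
    [[0,0,0],0],
    [[0,0,0],0]
  ]
}}

```text
clock: 14.47
tool_pos: [0.566, -0.3234, 0.2572]
orientation: [-180.0, -0.0, -89.9]
force: [-0.8, 0.1, 1.0]
opening: 0.0004
gripper_force: 0.0
```

Request:
{"method": "send_rows", "body": {
  "deltas": [
    [[0,0,0.01],0],
    [[0,0,0.018],0],
    [[0,0,0.025],0],
    [[0,0,0.031],0],
    [[0,0,0.037],0]
  ]
}}

```text
clock: 14.88
tool_pos: [0.5656, -0.324, 0.2262]
orientation: [180.0, 0.0, -89.9]
force: [-0.0, -0.6, -0.1]
opening: 0.0003
gripper_force: 0.0
```

Free fit inside the cup. Next comes the circular path.

```bash
python3 - <<'E'
from plan import *
A=np.array([.5245,-.2635])
P=lambda th,z=.2135:[*(A+.075*np.array([np.cos(np.radians(th)),np.sin(np.radians(th))])),z,-90]
cur=[.5655,-.3235,.2268,-90]
calls([cur]+[P(t) for t in (-55.9,-55.9,-59,-65,-75)])
calls([P(-75)]+[P(-75-8*k) for k in range(1,6)])
for s in(-115,-205,-295,-385): calls([P(s)]+[P(s-18*k) for k in range(1,6)])
E
```

```text
[[[0.0026, -0.0013, 0.0166], -0.0], [[0.0026, -0.0013, 0.0166], -0.0], [[0.0054, 0.003, 0.0166], -0.0], [[0.01, 0.0116, 0.0166], -0.0], [[0.0156, 0.027, 0.0166], -0.0]]
end [0.5439, -0.336, 0.2135, -90.0]
[[[0.0025, 0.0128, 0.0], -0.0], [[0.0032, 0.0259, 0.0], -0.0], [[0.002, 0.0389, 0.0], -0.0], [[-0.0009, 0.0517, 0.0], -0.0], [[-0.0056, 0.0639, 0.0], -0.0]]
end [0.4928, -0.3315, 0.2135, -90.0]
[[[-0.0164, 0.0243, 0.0], -0.0], [[-0.0395, 0.0424, 0.0], -0.0], [[-0.0671, 0.0524, 0.0], -0.0], [[-0.0964, 0.0534, 0.0], -0.0], [[-0.1246, 0.0453, 0.0], -0.0]]
end [0.4566, -0.2318, 0.2135, -90.0]
[[[-0.0243, -0.0164, 0.0], -0.0], [[-0.0424, -0.0395, 0.0], -0.0], [[-0.0524, -0.0671, 0.0], -0.0], [[-0.0534, -0.0964, 0.0], -0.0], [[-0.0453, -0.1246, 0.0], -0.0]]
end [0.5562, -0.1956, 0.2135, -90.0]
[[[0.0164, -0.0243, 0.0], -0.0], [[0.0395, -0.0424, 0.0], -0.0], [[0.0671, -0.0524, 0.0], -0.0], [[0.0964, -0.0534, 0.0], -0.0], [[0.1246, -0.0453, 0.0], -0.0]]
end [0.5924, -0.2952, 0.2135, -90.0]
[[[0.0243, 0.0164, 0.0], -0.0], [[0.0424, 0.0395, 0.0], -0.0], [[0.0524, 0.0671, 0.0], -0.0], [[0.0534, 0.0964, 0.0], -0.0], [[0.0453, 0.1246, 0.0], -0.0]]
end [0.4928, -0.3314, 0.2135, -90.0]
```

Request:
{"method": "send_rows", "body": {
  "deltas": [
    [[0.0026,-0.0013,0.0166],0],
    [[0.0026,-0.0013,0.0166],0],
    [[0.0054,0.003,0.0166],0],
    [[0.01,0.0116,0.0166],0],
    [[0.0156,0.027,0.0166],0]
  ]
}}

```text
clock: 15.3
tool_pos: [0.545, -0.3364, 0.2141]
orientation: [-179.9, 0.0, -89.9]
force: [2.8, 3.9, 0.6]
opening: 0.0004
gripper_force: 2.3
```

Request:
{"method": "send_rows", "body": {
  "deltas": [
    [[0.0025,0.0128,0],0],
    [[0.0032,0.026,0],0],
    [[0.002,0.039,0],0],
    [[-0.001,0.0517,0],0],
    [[-0.0056,0.064,0],0]
  ]
}}

```text
clock: 15.72
tool_pos: [0.494, -0.3319, 0.2151]
orientation: [-179.7, -0.0, -89.9]
force: [5.3, 0.8, 0.1]
opening: 0.0003
gripper_force: 2.4
```

```bash
python3 - <<'E'
from cup import *
S=ctrl.snapshot("side"); o=ctrl.get_obs(); print(o["clock"],o["tool_pos"],o["force"])
b=ctrl.cut_out(S,"cup")+ctrl.cut_out(S,"crank"); print([(round(x["conf"],2),(np.array(x["xy"])*[640,400]).round(1).tolist(),int(x["pixels"].sum())) for x in b], proj(S,[[.4928,-.3315,.155],[.5655,-.3235,.155]]).round(1).tolist())
E
```

```text
15.7667 [ 0.49201012 -0.33159246  0.21522676] [ 0.36883956  2.83213572 -1.0531347 ]
[(0.63, [288.4, 223.0], 4853), (0.58, [360.7, 155.6], 368), (0.91, [360.0, 157.5], 349)] [[368.0, 151.3], [347.3, 147.1]]
```

Request:
{"method": "send_rows", "body": {
  "deltas": [
    [[-0.0164,0.0243,0],0],
    [[-0.0395,0.0424,0],0],
    [[-0.0671,0.0524,0],0],
    [[-0.0964,0.0534,0],0],
    [[-0.1246,0.0453,0],0]
  ]
}}

```text
clock: 16.28
tool_pos: [0.4562, -0.2332, 0.215]
orientation: [-179.9, -0.1, -90.0]
force: [-1.2, -5.1, 0.2]
opening: 0.0004
gripper_force: 2.1
```

Request:
{"method": "send_rows", "body": {
  "deltas": [
    [[-0.0243,-0.0164,0],0],
    [[-0.0424,-0.0395,0],0],
    [[-0.0524,-0.0671,0],0],
    [[-0.0534,-0.0964,0],0],
    [[-0.0453,-0.1246,0],0]
  ]
}}

```text
clock: 16.7
tool_pos: [0.5555, -0.1959, 0.2136]
orientation: [179.8, 0.0, -89.9]
force: [-4.1, 1.0, 0.2]
opening: 0.0006
gripper_force: 1.9
```

Request:
{"method": "send_rows", "body": {
  "deltas": [
    [[0.0164,-0.0243,0],0],
    [[0.0395,-0.0424,0],0],
    [[0.0671,-0.0524,0],0],
    [[0.0964,-0.0534,0],0],
    [[0.1246,-0.0453,0],0]
  ]
}}

```text
clock: 17.12
tool_pos: [0.5934, -0.2966, 0.2127]
orientation: [179.9, 0.1, -89.9]
force: [1.5, 5.3, -0.1]
opening: 0.0004
gripper_force: 2.0
```

Request:
{"method": "send_rows", "body": {
  "deltas": [
    [[0.0243,0.0164,0],0],
    [[0.0424,0.0395,0],0],
    [[0.0524,0.0671,0],0],
    [[0.0534,0.0964,0],0],
    [[0.0453,0.1246,0],0]
  ]
}}

```text
clock: 17.53
tool_pos: [0.494, -0.3319, 0.2136]
orientation: [-179.8, 0.1, -90.0]
force: [6.7, 1.9, -0.1]
opening: 0.0003
gripper_force: 2.9
```

Clean turn with about 5 N tangential force. Two more cycles bring the tool angle to −1195°, about 71° short of the final stop.

Request:
{"method": "send_rows", "body": {
  "deltas": [
    [[-0.0164,0.0243,0],0],
    [[-0.0395,0.0424,0],0],
    [[-0.0671,0.0524,0],0],
    [[-0.0964,0.0534,0],0],
    [[-0.1246,0.0453,0],0]
  ]
}}

```text
clock: 17.95
tool_pos: [0.4562, -0.2332, 0.2151]
orientation: [-179.9, -0.1, -90.0]
force: [-0.0, -5.3, 0.3]
opening: 0.0004
gripper_force: 2.1
```

Request:
{"method": "send_rows", "body": {
  "deltas": [
    [[-0.0243,-0.0164,0],0],
    [[-0.0424,-0.0395,0],0],
    [[-0.0524,-0.0671,0],0],
    [[-0.0534,-0.0964,0],0],
    [[-0.0453,-0.1246,0],0]
  ]
}}

```text
clock: 18.37
tool_pos: [0.5555, -0.1958, 0.2136]
orientation: [179.8, 0.0, -89.9]
force: [-4.4, 0.7, 0.5]
opening: 0.0004
gripper_force: 1.9
```

Request:
{"method": "send_rows", "body": {
  "deltas": [
    [[0.0164,-0.0243,0],0],
    [[0.0395,-0.0424,0],0],
    [[0.0671,-0.0524,0],0],
    [[0.0964,-0.0534,0],0],
    [[0.1246,-0.0453,0],0]
  ]
}}

```text
clock: 18.78
tool_pos: [0.5934, -0.2966, 0.2127]
orientation: [179.9, 0.1, -89.9]
force: [1.4, 3.9, 0.4]
opening: 0.0007
gripper_force: 2.0
```

Request:
{"method": "send_rows", "body": {
  "deltas": [
    [[0.0243,0.0164,0],0],
    [[0.0424,0.0395,0],0],
    [[0.0524,0.0671,0],0],
    [[0.0534,0.0964,0],0],
    [[0.0453,0.1246,0],0]
  ]
}}

```text
clock: 19.2
tool_pos: [0.494, -0.3319, 0.2136]
orientation: [-179.8, 0.1, -90.0]
force: [7.1, 2.0, -0.1]
opening: 0.0004
gripper_force: 2.9
```

Request:
{"method": "send_rows", "body": {
  "deltas": [
    [[-0.0164,0.0243,0],0],
    [[-0.0395,0.0424,0],0],
    [[-0.0671,0.0524,0],0],
    [[-0.0964,0.0534,0],0],
    [[-0.1246,0.0453,0],0]
  ]
}}

```text
clock: 19.62
tool_pos: [0.4561, -0.2332, 0.2151]
orientation: [-179.9, -0.1, -90.0]
force: [-0.0, -5.6, -0.6]
opening: 0.0005
gripper_force: 2.1
```

Request:
{"method": "send_rows", "body": {
  "deltas": [
    [[-0.0243,-0.0164,0],0],
    [[-0.0424,-0.0395,0],0],
    [[-0.0524,-0.0671,0],0],
    [[-0.0534,-0.0964,0],0],
    [[-0.0453,-0.1246,0],0]
  ]
}}

```text
clock: 20.03
tool_pos: [0.5555, -0.1958, 0.2136]
orientation: [179.8, 0.0, -89.9]
force: [-5.0, 0.6, 1.3]
opening: 0.0006
gripper_force: 1.9
```

Request:
{"method": "send_rows", "body": {
  "deltas": [
    [[0.0164,-0.0243,0],0],
    [[0.0395,-0.0424,0],0],
    [[0.0671,-0.0524,0],0],
    [[0.0964,-0.0534,0],0],
    [[0.1246,-0.0453,0],0]
  ]
}}

```text
clock: 20.45
tool_pos: [0.5934, -0.2966, 0.2127]
orientation: [179.9, 0.1, -89.9]
force: [1.5, 4.3, 0.0]
opening: 0.0004
gripper_force: 2.0
```

Request:
{"method": "send_rows", "body": {
  "deltas": [
    [[0.0243,0.0164,0],0],
    [[0.0424,0.0395,0],0],
    [[0.0524,0.0671,0],0],
    [[0.0534,0.0964,0],0],
    [[0.0453,0.1246,0],0]
  ]
}}

```text
clock: 20.87
tool_pos: [0.494, -0.3319, 0.2136]
orientation: [-179.8, 0.1, -90.0]
force: [7.3, 2.1, 0.9]
opening: 0.0005
gripper_force: 2.9
```

```bash
python3 - <<'E'
from plan import *
A=np.array([.5245,-.2635])
P=lambda th,z=.2135:[*(A+.075*np.array([np.cos(np.radians(th)),np.sin(np.radians(th))])),z,-90]
calls([P(-115)]+[P(-115-14*k) for k in range(1,6)])
E
```

```text
[[[-0.0121, 0.0194, 0.0], -0.0], [[-0.0285, 0.0353, 0.0], -0.0], [[-0.0483, 0.0467, 0.0], -0.0], [[-0.0703, 0.053, 0.0], -0.0], [[-0.0931, 0.0538, 0.0], -0.0]]
end [0.4498, -0.257, 0.2135, -90.0]
```

Request:
{"method": "send_rows", "body": {
  "deltas": [
    [[-0.012,0.0194,0],0],
    [[-0.0285,0.0353,0],0],
    [[-0.0483,0.0467,0],0],
    [[-0.062,0.051,0],0],
    [[-0.0703,0.053,0],0]
  ]
}}

```text
clock: 21.28
tool_pos: [0.453, -0.2763, 0.2155]
orientation: [-179.6, -0.1, -89.9]
force: [10.4, -1.9, -2.9]
opening: 0.0005
gripper_force: 4.5
```

Request:
{"method": "send_rows", "body": {
  "deltas": [
    [[-0.006,0.0005,0],0],
    [[-0.012,0.001,0],0],
    [[-0.018,0.001,0],0],
    [[-0.0228,0.001,0],0],
    [[-0.0228,0.001,0],0]
  ]
}}

```text
clock: 21.7
tool_pos: [0.4513, -0.2585, 0.2151]
orientation: [-179.8, -0.1, -89.9]
force: [4.1, -1.7, 1.5]
opening: 0.0005
gripper_force: 2.1
```

Request:
{"method": "send_rows", "body": {
  "deltas": [
    [[0,0,0],0],
    [[0.006,0,0],0],
    [[0.006,0,-0.03],0],
    [[0.006,0,-0.07],0],
    [[0.006,0,-0.12],0]
  ]
}}

```text
clock: 22.12
tool_pos: [0.4473, -0.2626, 0.3081]
orientation: [179.6, 0.1, -90.0]
force: [1.2, -0.6, -0.7]
opening: 0.0008
gripper_force: 0.0
```

```bash
python3 - <<'E'
from cup import *
S=ctrl.snapshot("side");T=ctrl.snapshot("top"); o=ctrl.get_obs(); print(o["clock"],o["tool_pos"],o["force"])
import pickle; pickle.dump((T,S),open("p2.pkl","wb"))
for n,p in(("T",T),("S",S)):
    print(n,[(t,round(x["conf"],2),(np.array(x["xy"])*[640,400]).round(1).tolist(),int(x["pixels"].sum())) for t in("cup","crank") for x in ctrl.cut_out(p,t)])
a=cv2.resize(T["color"][175:260,325:430,::-1],None,fx=3.9,fy=3.9,interpolation=cv2.INTER_CUBIC)
b=cv2.resize(S["color"][130:220,310:402,::-1],None,fx=3.9,fy=3.9,interpolation=cv2.INTER_CUBIC)
h=max(a.shape[0],b.shape[0]); a,b=[cv2.copyMakeBorder(i,0,h-i.shape[0],0,0,cv2.BORDER_CONSTANT) for i in(a,b)]
cv2.imwrite("pics/f5.png",np.hstack([a,b])); print(a.shape,b.shape)
E
```

```text
22.2167 [ 0.45100327 -0.26413645  0.31544791] [ 0.5472171  -0.72894492 -0.10841992]
T [('cup', 0.51, [386.7, 231.3], 144), ('crank', 0.67, [300.3, 234.1], 44), ('crank', 0.59, [386.4, 228.9], 127)]
S [('cup', 0.95, [368.2, 165.9], 540), ('crank', 0.9, [369.4, 165.9], 567)]
(351, 410, 3) (351, 359, 3)
```

View pics/f5.png

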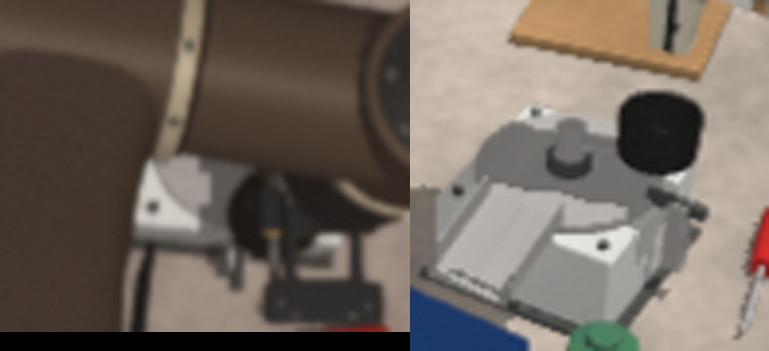

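The side half of the picture shows the cup at (660,132), just short of the rib at (678,203). I compute the angle from the side view, then clear the top view.

```bash
cat > ang.py <<'E'
from cup import *
from scipy.optimize import least_squares
def segs(p,roi,thr=60):
    return seg(p,roi)
E
python3 - <<'E'
from cup import *
from plan import *
import pickle; T,S=pickle.load(open("p2.pkl","rb"))
x0,x1,y0,y1=350,392,148,180
g=cv2.resize(S["color"][y0:y1,x0:x1].max(2),None,fx=4,fy=4,interpolation=cv2.INTER_CUBIC)
b=seg(S,(350,392,148,175)); print(b)
c,r=cupfit([(S,b)],(.45,-.27)); print(c,r)
for ax in((.5264,-.2669),(.5245,-.2645)):
    v=c-ax; print(ax,np.hypot(*v),np.degrees(np.arctan2(v[1],v[0]))%360-360, np.degrees(np.arctan2(-.2542-ax[1],.4232-ax[0]))%360-360)
o=ctrl.get_obs(); a=[.4498,-.262,.3085,-90]; calls([a]+line(a,[.33,-.55,.31,-90],10))
E
```

```text
[362.25 153.25 384.5  174.5 ]
[ 0.45221981 -0.27034746] [-0.18 -0.13  0.18  0.1 ]
(0.5264, -0.2669) 0.0742602518508423 -177.33914653864403 -187.01566034758494
(0.5245, -0.2645) 0.07251632975512266 -175.37485355587262 -185.8057780642712
[[[0.036, 0.015, -0.0002], -0.0], [[0.072, 0.0299, -0.0004], -0.0], [[0.108, 0.0449, -0.0006], -0.0], [[0.144, 0.0599, -0.0007], -0.0], [[0.18, 0.0749, -0.0009], -0.0]]
[[[0.036, 0.0149, -0.0002], -0.0], [[0.072, 0.0299, -0.0004], -0.0], [[0.108, 0.0449, -0.0006], -0.0], [[0.144, 0.0599, -0.0008], -0.0], [[0.18, 0.0748, -0.001], -0.0]]
end [0.33, -0.55, 0.31, -90.0]
```

Request:
{"method": "send_rows", "body": {
  "deltas": [
    [[0.036,0.015,0],0],
    [[0.072,0.03,0],0],
    [[0.108,0.045,0],0],
    [[0.144,0.06,0],0],
    [[0.18,0.075,0],0]
  ]
}}

```text
clock: 22.83
tool_pos: [0.3883, -0.4076, 0.308]
orientation: [179.8, 0.1, -89.9]
force: [0.5, 0.3, 0.2]
opening: 0.0003
gripper_force: 0.0
```

Request:
{"method": "send_rows", "body": {
  "deltas": [
    [[0.036,0.015,0],0],
    [[0.072,0.03,0],0],
    [[0.108,0.045,0],0],
    [[0.144,0.06,0],0],
    [[0.18,0.075,0],0]
  ]
}}

```text
clock: 23.25
tool_pos: [0.3285, -0.5517, 0.3076]
orientation: [179.8, 0.2, -90.0]
force: [0.6, 0.1, -0.3]
opening: 0.0005
gripper_force: 0.0
```

```bash
cat > ang.py <<'E'
from cup import *
def blob(p,roi,thr,col=False):
    x0,x1,y0,y1=roi; g=cv2.resize(p["color"][y0:y1,x0:x1].max(2),None,fx=4,fy=4,interpolation=cv2.INTER_CUBIC)
    m=(g<thr).astype(np.uint8); k,l,s,c=cv2.connectedComponentsWithStats(m); i=1+s[1:,4].argmax()
    pts=(np.argwhere(l==i)[:,::-1]+.5)/4-.5+[x0,y0]; return pts
def fcup(p,pts,x0):
    b=np.r_[pts.min(0)-.12,pts.max(0)+.12]; return cupfit([(p,b)],x0)
E
python3 - <<'E'
from ang import *
from plan import *
S=ctrl.snapshot("side");T=ctrl.snapshot("top"); o=ctrl.get_obs(); print(o["clock"],o["tool_pos"])
import pickle; pickle.dump((T,S),open("p3.pkl","wb"))
print([(t,round(x["conf"],2),(np.array(x["xy"])*[640,400]).round(1).tolist(),int(x["pixels"].sum())) for t in("cup","crank") for x in ctrl.cut_out(T,t)])
u=proj(T,[[.4505,-.267,.155]])[0]; print(u)
x,y=u.astype(int)
pts=blob(T,(x-18,x+18,y-18,y+18),60); print(pts.min(0),pts.max(0),len(pts)/16)
print(T["color"][y-20:y+22:2,x-20:x+22:2].max(2))
E
```

```text
23.35 [ 0.32737572 -0.55343331  0.30655658]
[('cup', 0.95, [392.6, 226.8], 608), ('cup', 0.48, [259.0, 185.5], 369), ('cup', 0.43, [182.4, 224.6], 406), ('crank', 0.71, [393.7, 225.6], 617), ('crank', 0.3, [307.9, 237.6], 101), ('crank', 0.19, [381.1, 209.6], 4084)]
[393.94084344 229.39105925]
[383.125 217.125] [407.375 246.375] 475.125
[[107 100  98  99  94  56  60  82  96  97  91  79 101  99 100  99  99 100
   99 100 106]
 [102 101 101 101 100  81  52  75  97  96  95  95  98 100 100 100 100  99
  101 101 111]
 [101 100 100 100 100  99  80  74  96  97  97  97 100 101 100 100  99 100
  100  99 113]
 [101  98  99 101 101 101  99  94  97  97  95  94  98 101 101 101 102 100
  101  99 118]
 [ 99 100 101 100 100 100 101  96  96  79  65  58  60  72  88 101 101 101
  102 101 124]
 [100  99 100  99  98  99 100  90  64  40  33  32  32  35  45  76  96 101
  102 107 133]
 [100 100 100 100 100 101  93  58  35  32  32  32  31  33  32  37  66  97
  101 123 144]
 [101 101 100 100 100  99  69  32  31  33  32  33  32  31  31  31  39  85
  116 174 181]
 [100 100  99 100 100  85  39  32  32  33  32  33
[... 408 characters left out ...]
4 104 107 100  45  31  32  31  31  34  30  33  32  30  69 179
  206 210 162]
 [ 69  76  79  83  89  91  50  32  32  31  31  32  31  31  32  38 105 169
  183 186 164]
 [ 55  51  51  50  57  79  59  45  39  32  32  31  32  37  52  90 116 115
  110 154 167]
 [ 96  90  92  82  78  83  59  62  86  76  67  61  61  63  70  76  78  74
   91 157 165]
 [102 122 152 130  83  77  55  78 156 159 151 144 141 139 132 113 104  97
  109 157 163]
 [126 162 168 155 104  82  49 104 166 169 164 163 164 165 166 164 164 164
  161 163 162]
 [165 170 171 171 165 129  56 122 171 171 166 163 162 163 164 165 166 167
  167 166 161]
 [165 167 170 168 168 148 114 147 167 166 166 163 160 158 158 159 163 164
  164 163 161]]
```

```bash
cat >> ang.py <<'E'
def measure(T,S,guess):
    out={}
    for n,p,ax,rib in(("T",T,(.5240,-.2629),(.4243,-.2504)),("S",S,(.5264,-.2669),(.4232,-.2542))):
        x,y=proj(p,[[*guess,.155]])[0].astype(int); x0,y0=x-20,y-20
        g=cv2.resize(p["color"][y0:y0+40,x0:x0+40].max(2),None,fx=4,fy=4,interpolation=cv2.INTER_CUBIC)
        m=cv2.morphologyEx((g<62).astype(np.uint8),cv2.MORPH_OPEN,cv2.getStructuringElement(cv2.MORPH_ELLIPSE,(41,41)))
        k,l,s,c=cv2.connectedComponentsWithStats(m); s=s[1+s[1:,4].argmax()]
        b=np.array([s[0],s[1],s[0]+s[2],s[1]+s[3]])/4+[x0,y0,x0,y0]-.5
        c,r=cupfit([(p,b)],guess); v=c-ax; w=np.array(rib)-ax
        a=[np.degrees(np.arctan2(q[1],q[0]))%360 for q in(v,w)]
        print(n,b,c.round(4),r,"r",np.hypot(*v).round(4),np.hypot(*w).round(4),"ang",np.round(a,1),"short by",round(a[0]-a[1],1))
E
python3 - <<'E'
from ang import *
import pickle; T,S=pickle.load(open("p3.pkl","rb"))
measure(T,S,(.4505,-.267))
T,S=pickle.load(open("p1.pkl","rb")); measure(T,S,(.5645,-.3225))
E
```

```text
T [383.   217.   406.75 241.  ] [ 0.4505 -0.2686] [-0.87 -0.38  0.86  0.37] r 0.0737 0.1005 ang [184.4 172.9] short by 11.6
S [362.75 153.   384.75 174.5 ] [ 0.4514 -0.2716] [-0.31  0.01  0.3  -0.03] r 0.0752 0.104 ang [183.6 173. ] short by 10.6
T [400.   180.5  423.75 203.25] [ 0.5647 -0.322 ] [-0.83 -1.1   0.82  1.1 ] r 0.0718 0.1005 ang [304.5 172.9] short by 131.7
S [337.75 137.5  357.5  156.75] [ 0.5658 -0.3246] [-0.68 -0.41  0.68  0.33] r 0.0699 0.104 ang [304.4 173. ] short by 131.4
```

Short by about 11°. I go back in and push the rest of the way slowly.

```bash
python3 - <<'E'
from plan import *
from h import ctrl
o=ctrl.get_obs(); print(o["clock"],o["tool_pos"])
a=[*o["tool_pos"],-90]; b=[.4505,-.265,.26,-90]
calls([a]+line(a,b,10))
E
```

```text
23.45 [ 0.32874376 -0.55094737  0.30725637]
[[[-0.0357, -0.0152, 0.0059], -0.0], [[-0.0715, -0.0304, 0.0118], -0.0], [[-0.1072, -0.0457, 0.0177], -0.0], [[-0.143, -0.0609, 0.0236], -0.0], [[-0.1787, -0.0761, 0.0295], -0.0]]
[[[-0.0358, -0.0152, 0.0059], -0.0], [[-0.0715, -0.0304, 0.0118], -0.0], [[-0.1072, -0.0457, 0.0178], -0.0], [[-0.143, -0.0609, 0.0237], -0.0], [[-0.1787, -0.0761, 0.0296], -0.0]]
end [0.4505, -0.265, 0.26, -90.0]
```

Request:
{"method": "send_rows", "body": {
  "deltas": [
    [[-0.0357,-0.015,0.006],0],
    [[-0.0715,-0.0304,0.012],0],
    [[-0.107,-0.0457,0.018],0],
    [[-0.143,-0.061,0.0236],0],
    [[-0.1787,-0.076,0.0295],0]
  ]
}}

```text
clock: 23.87
tool_pos: [0.3908, -0.4052, 0.2853]
orientation: [179.9, 0.1, -89.9]
force: [0.4, 0.3, 0.3]
opening: 0.0006
gripper_force: 0.0
```

Request:
{"method": "send_rows", "body": {
  "deltas": [
    [[-0.0357,-0.015,0.006],0],
    [[-0.0715,-0.0304,0.012],0],
    [[-0.107,-0.0457,0.018],0],
    [[-0.143,-0.061,0.0236],0],
    [[-0.1787,-0.076,0.0295],0]
  ]
}}

```text
clock: 24.28
tool_pos: [0.4511, -0.2622, 0.262]
orientation: [180.0, 0.0, -89.9]
force: [0.9, 0.3, 0.1]
opening: 0.0006
gripper_force: 0.0
```

Request:
{"method": "send_rows", "body": {
  "deltas": [
    [[0,0,0],0],
    [[0,0,0.01],0],
    [[0,0,0.022],0],
    [[0,0,0.036],0],
    [[0,0,0.046],0]
  ]
}}

```text
clock: 24.7
tool_pos: [0.4502, -0.265, 0.2239]
orientation: [179.9, 0.0, -90.0]
force: [-0.6, 1.0, -0.2]
opening: 0.0004
gripper_force: 0.0
```

Request:
{"method": "send_rows", "body": {
  "deltas": [
    [[0,0,0.011],0],
    [[-0.004,0,0.011],0],
    [[-0.008,0,0.011],0],
    [[-0.011,0,0.011],0],
    [[-0.014,0,0.011],0]
  ]
}}

```text
clock: 25.12
tool_pos: [0.4516, -0.2538, 0.2175]
orientation: [-179.9, -0.0, -90.0]
force: [-0.1, -3.1, -0.6]
opening: 0.0001
gripper_force: 1.6
```

Request:
{"method": "send_rows", "body": {
  "deltas": [
    [[-0.003,0,0],0],
    [[-0.006,0,0],0],
    [[-0.009,0,0],0],
    [[-0.011,0,0],0],
    [[-0.013,0,0],0]
  ]
}}

```text
clock: 25.53
tool_pos: [0.4513, -0.243, 0.2172]
orientation: [-180.0, -0.0, -89.9]
force: [-1.3, -4.4, 0.0]
opening: 0.0004
gripper_force: 1.5
```

Request:
{"method": "send_rows", "body": {
  "deltas": [
    [[0,0,0],0],
    [[0.006,0,0],0],
    [[0.006,0,-0.03],0],
    [[0.006,0,-0.07],0],
    [[0.006,0,-0.12],0]
  ]
}}

```text
clock: 25.95
tool_pos: [0.4501, -0.2475, 0.3118]
orientation: [179.7, 0.1, -90.0]
force: [1.5, 0.4, -0.1]
opening: 0.0001
gripper_force: 0.0
```

Request:
{"method": "send_rows", "body": {
  "deltas": [
    [[0.036,0.015,0],0],
    [[0.072,0.03,0],0],
    [[0.108,0.045,0],0],
    [[0.144,0.06,0],0],
    [[0.18,0.075,0],0]
  ]
}}

```text
clock: 26.37
tool_pos: [0.3907, -0.393, 0.3128]
orientation: [-180.0, 0.0, -89.9]
force: [0.0, -1.6, 0.6]
opening: 0.0002
gripper_force: 0.0
```

Request:
{"method": "send_rows", "body": {
  "deltas": [
    [[0.036,0.015,0],0],
    [[0.072,0.03,0],0],
    [[0.108,0.045,0],0],
    [[0.144,0.06,0],0],
    [[0.18,0.075,0],0]
  ]
}}

```text
clock: 26.78
tool_pos: [0.3306, -0.5373, 0.3125]
orientation: [-180.0, 0.1, -89.9]
force: [0.3, -0.3, -0.0]
opening: 0.0005
gripper_force: 0.0
```

```bash
python3 - <<'E'
from ang import *
S=ctrl.snapshot("side");T=ctrl.snapshot("top"); o=ctrl.get_obs(); print(o["clock"],o["tool_pos"])
import pickle; pickle.dump((T,S),open("p4.pkl","wb"))
measure(T,S,(.4495,-.2555))
E
```

```text
26.8833 [ 0.32965637 -0.53907142  0.31147412]
T [377.75 217.   401.75 241.  ] [ 0.4502 -0.2532] [-0.7  -0.38  0.69  0.38] r 0.0744 0.1005 ang [172.5 172.9] short by -0.4
S [361.25 155.5  383.   177.  ] [ 0.4512 -0.256 ] [-0.51 -0.12  0.5   0.08] r 0.076 0.104 ang [171.8 173. ] short by -1.2
```

Cup and rib agree to within about 1° in both views. The tool is clear, so I hand in.

```bash
python3 -c "
from h import *
print(ctrl.close_job())"
```

```text
the job is handed in; nothing more can be done
None
```

The job is handed in at about 27 s: the case lies flat on the tray floor, the lid is fully open, and the crank was stopped three full turns past the rib, with the cup within about 1° of it by the camera measurements. The tool was clear of everything at the end; the hand-in returned no verdict, and I did not re-measure the bystander objects.

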